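Close up a dust extractor after its filter change

TASK

Close up the bench dust extractor after its filter change: push the raised wire-mesh filter door down into the bay on top of the machine until it clicks under its roller catch, then set the loose vent cover over the bay and press it straight down until both spring hooks snap over its ends and it sits flat on its gasket. Keep pressing once it has snapped: the job finishes while the robot still holds the cover pushed down firmly on its gasket (about 10 N) to bed the seal. Leave everything else on the bench where it lies.

Things in the scene. Friction and masses are not known exactly. Their poses are not given: they have to be found in the camera images.
- extractor: bench dust extractor, a cream box fixed on the bench, left or right of the middle: 220 mm (x) x 260 mm (y), flat top 115 mm up; a grey plinth on top rises 15 mm round the open filter bay, 100 mm (x) x 140 mm (y) inside. Origin on the bench under its centre; x from its control panel (robot's side) to its hose spigot, y to the left, z up
- seat (a point): centre of the bay at the height of the black gasket's top, 132 mm above the bench, straight above the extractor's origin, with the extractor's axes. The cover's plate must end up lying on the gasket
- gasket: black rubber gasket on the plinth all round the bay, 2 mm thick, its top at the seat point's height; origin on the bench under the seat point
- filter_door (a joint): filter door in the bay, rad: 0 = shut, grows as it swings up; starts at 0.7 to 1.2. Steel mesh frame 132 mm wide (y), 93.5 mm from hinge to free edge (the robot's side), 4 mm thick; a stiff hinge holds any angle. A sprung roller in the middle of the bay's robot-side wall stops the edge at about 0.1; about 8 N down near the free edge takes it past, then it stays at 0
- door_hinge (a point): middle of the filter door's hinge line at the bay's far (+x) side, at the door's mid-thickness: 46 mm to +x of the seat point and 31 mm below it; the hinge runs along the extractor's y. Axes are the door's: -x points to the free edge, z out of the face that is on top when shut (the face to push)
- door_edge (a point): middle of the filter door's free edge, on the face that is on top when shut (2 mm off mid-thickness)
- hook_left (a joint): spring hook at the +y end of the bay, rad: 0 = upright, grows as it bends outward, springs back by itself. It stands at x = 0, y = 84.8 mm from the seat point: 24 mm wide (x), 3 mm thick, top 23.5 mm above the seat point; its nose points inward to y = 77.3 mm with a sloping top and a flat underside 6.5 mm above the seat point
- hook_right (a joint): the same spring hook mirrored at the -y end of the bay; 0 = upright, grows as it bends outward
- cover_mid (a point): middle of the loose grey vent cover, half-way up, 26.5 mm above the skirt's lower edge on which it stands on the bench. Its slotted plate, 120 mm (x) x 160 mm (y), 5 mm thick, has its top 0.5 mm above this point. On it a solid grip rib, 60 mm long (x), 24 mm wide (y), 26 mm high, centred, flat plate beside it. Home: this point 4.5 mm above the seat point, x along x
- cover: the cover, 0.16 to 0.26 kg; origin 26.5 mm below cover_mid. Its tapered skirt, 22 mm deep, has 5 mm play a side in the bay at its lower edge and 1.8 mm at the plate; either way round fits. The plate's ends meet the hooks about 14 mm above home; the push rises to about 15 N, drops suddenly about 8 mm above home, stays low until the plate lies on the gasket, then rises again
- old_filter: the used, grey filter panel just taken out: cardboard frame 94 x 134 x 20 mm lying flat beyond the cover (bystander); origin under its centre
- paste_jar: small white jar with a steel lid, 52 mm across, 48 mm high, on the robot's side of the cover (bystander); origin under its centre
- brush: cleaning brush 170 mm long lying on the bench in front of the extractor (bystander); origin under its middle
- tray: brown metal tray 280 x 170 x 50 mm at the left (bystander); origin under its centre
- handpiece: steel grinding handpiece 170 mm long lying in the brown tray (bystander)
- dental_cast: plaster dental cast 62 x 70 mm, 30 mm high, at the right (bystander); origin under its centre
- bur_block: aluminium block 50 x 110 x 22 mm with upright grinding burs, in the middle beyond the extractor and the cover (bystander); origin under its centre
Mind the look-alikes: they are no part of the job. There is more than one size of the cover; the one meant has the size given above.

How it is judged:
On the way, in this order (a step that is already met when the one before it is completed fails the run):
1. the filter door is pushed shut past its roller catch (value of joint filter_door below 0.03 rad), for 0.2 s.
2. the cover has snapped home: down on the gasket, both hooks back over its ends (horizontal distance between cover_mid and seat below 0.005 m and z of cover_mid in the frame of seat between 0.001 and 0.0058 m and angle between the z axis of cover_mid and the z axis of seat, either way round below 0.03 rad and value of joint each of hook_left, hook_right below 0.04 rad), for 0.1 s.
At the end, for the whole second after the job is handed in: Door shut (under 0.03 rad); cover home on the gasket (mid point within 5 mm of the seat point in plan, 1 to 5.8 mm above it, level within 0.03 rad), both hooks sprung back (under 0.04 rad); the robot still on the cover, pressing it onto the gasket with more than 5 N through the last second (all of step 2 and value of joint filter_door below 0.03 rad and contact force between cover and gasket above 5 N and contact force between cover and the fingers above 3 N); the arm keeps its last pose, push and grip.
It fails at once if a bystander on the bench is shifted by more than 30 mm (distance of any of old_filter, paste_jar, brush, tray, handpiece, dental_cast, bur_block from where it was at the start of the episode above 0.03 m).
It also fails if it takes over 61 s, if anything falls off the work surface, if the arm or the gripper's body presses on something with over 40 N, if the wrist force passes 120 N, or if a joint passes its speed limit or range.

ROBOT

A 6-joint arm with a two-finger parallel gripper is mounted at the origin on the work surface. World frame = base frame: x ahead of the robot, y to its left, z up, the work surface at z = 0. Lengths are in m, angles in rad, forces in N, time in s.
With the tool pointing down it reaches from about 0.25 to 0.725 m from the base axis. Payload 4 kg.
Tool frame: the origin (TCP) lies between the finger pads; the fingertips stand 19 mm ahead of it and the grasp point (between the pads) is the TCP; z points along the fingers, y is the direction in which the jaws open and shut (so a half turn about z gives the same grasp; the last joint's range is limited). The gripper opens to 85 mm and grips with 20 to 120 N. Pads are 22 mm wide; open, the fingers measure 114 mm over their backs; the gripper's body (76 mm by 85 mm) begins 54 mm behind the grasp point. The pads swing forward as they close: fully open they stand 13 mm farther back than shut.
Start: joints at [-1.239, 0.241, 0.005, 1.335, 0, 1.571], TCP at [0.163, -0.473, 0.25] pointing down, gripper open.
Joint ranges: [-2.72, 2.72], [-1.05, 1.87], [-1.09, 1.28], [-1.99, 2.15], [-1.42, 1.44], [-3.14, 3.14]. Speed limits (rad/s): [2.79, 2.79, 3.14, 3.14, 3.14, 3.14].

INTERFACE

Orientations are given as a unit quaternion [w, x, y, z].
In Python, from workcell import arm, cams gives the robot as it stands.
- The arm moves only by the tool jog_arm, never from a script. Its argument "commands" is a list that holds one entry, the list of rows, each a list of 7 numbers: the shift along the world's x, y, z in cm, then the turn, a rotation vector about the world's x, y, z in rad, then the opening, from 0 (shut) to 1 (fully open). A call has 1 to 12 rows; each row is the pose to reach, as a shift and turn from the pose commanded when the call began; what a row does not reach only later rows make up. A row lasts 1/12 s, in which the tool goes at most 41.7 mm and 7.16 degrees, less where a joint would pass 70% of its speed; a pose out of reach is approached as far as the arm can. A call with a gripper value outside its range is refused whole. The fingers move at their own pace and stop on an object; "newtons" is the grip in N (left out, the last holds). Time passes only in rows, so rows that repeat a pose let the fingers close. It gives the time, the measured TCP pose, the force and the opening at its end, in the units of the state.
- arm.sense(): the state, without advancing time (a new reading comes with each control period).
- cams.grab_frame(name): name is "scene" or "side" or "wrist"; returns the picture (400x640x3 uint8, blue, green, red); there is no depth.
- cams.camera_model(name): a dict with "vertical_fov" (degrees; the focal length in pixels is half the picture's height over the tangent of half this angle, whatever the lens; pixels are square), "cx", "cy" (the principal point, pixels), "camera_from_world" (4x4, takes a point from world to camera coordinates). Camera axes: x right, y down, z forward; pixel columns grow to the right and rows downward; lengths in m; the calibration is good to about 2 mm. A picture is of the moment at which its call begins: read the wrist's pose just before it. camera_model takes no time and is no camera call; for the wrist camera it gives the pose at the moment of the call.
- arm.sign_off(): hands the job in, once; it reports no verdict.
The state is a dict: "time": time; "q": joint angles; "qd": joint speeds; "effort": joint torques, N m; "eef_pos": TCP position; "tool_rot": TCP orientation; "force": force on the tool from outside, world axes, zero at the start; "ft_torque": the same for the moment, N m; "gripper_width": opening from 0.0 (shut) to 1.0 (fully open).
Only numpy, scipy, OpenCV 4.12 (cv2) and the standard library are available. Lean on these libraries where they do the work, as an engineer would, in place of code of your own. Each camera call takes 0.05 s, during which the arm holds its last target.

## Working session

There is one attempt and no reset: what is moved stays moved. The work goes in short steps, Python scripts to look and compute and a tool call to move; the robot and the scene stay as the last step left them, time stands still between calls to the robot, and variables do not carry over. Pictures are saved under pics/ and viewed, and the job is handed in when it is done.

Besides the shell and the picture viewer there is one more tool, called in YAML: its name, and indented under it one key for each argument. jog_arm: Moves the arm, as the interface text tells. Its arguments: {"type":"object","properties":{"commands":{"type":"array"},"newtons":{"type":"number"}},"required":["commands"]}

```bash
ls; mkdir -p pics; python3 - <<'E'
from workcell import arm,cams
import cv2,numpy as np
print(arm.sense())
for n in("scene","side","wrist"):
    m=cams.camera_model(n);print(n,m)
    cv2.imwrite(f"pics/{n}0.png",cams.grab_frame(n))
E
```

```text
pics
{'time': 0.0, 'q': array([-1.23900599e+00,  2.41397990e-01,  3.73257967e-03,  1.33516656e+00,
       -1.60160638e-05,  1.57081536e+00]), 'qd': array([ 0.00143716,  0.00124526,  0.00015451, -0.00089019,  0.00111395,
        0.00158696]), 'effort': array([ 1.35418279e-03, -3.72321689e+01,  2.52405828e+01,  1.70241535e-02,
        2.56378380e-04,  4.36645578e-06]), 'eef_pos': array([ 0.1626762 , -0.47218726,  0.24942356]), 'tool_rot': array([-1.00252271e-03,  9.86271985e-01,  1.65125816e-01, -1.75985698e-04]), 'force': array([0.15951962, 0.33278195, 0.86918767]), 'ft_torque': array([-0.00832745, -0.01321254, -0.05257254]), 'gripper_width': 0.999749942250284}
scene {'vertical_fov': 47.422037255171986, 'cx': 320.00931419866475, 'cy': 207.84649809368514, 'camera_from_world': array([[ 0.27054228,  0.96262106,  0.01294511, -0.17437848],
       [ 0.824233  , -0.22465881, -0.51977723, -0.38703059],
       [-0.49744028,  0.1512915 , -0.85420375,  1.90093857],
       [ 0.        ,  0.        ,  0.        ,  1.        ]])}
side {'vertical_fov': 45.372857814373404, 'cx': 313.8257120835588, 'cy': 197.57775893080236, 'camera_from_world': array([[-0.89183012, -0.45233559, -0.00561793,  0.49621018],
       [-0.32440605,  0.64815937, -0.68894858,  0.22566832],
       [ 0.31527728, -0.6126026 , -0.72478845,  1.37828782],
       [ 0.        ,  0.        ,  0.        ,  1.        ]])}
wrist {'vertical_fov': 65.74158960230669, 'cx': 322.05449598734043, 'cy': 198.15362986422915, 'camera_from_world': array([[ 0.32574001, -0.94545866, -0.00116504, -0.4981637 ],
       [-0.89778601, -0.30970118,  0.31315406, -0.03964192],
       [-0.29643503, -0.10096085, -0.94970163,  0.380064  ],
       [ 0.        ,  0.        ,  0.        ,  1.        ]])}
```

View pics/scene0.png

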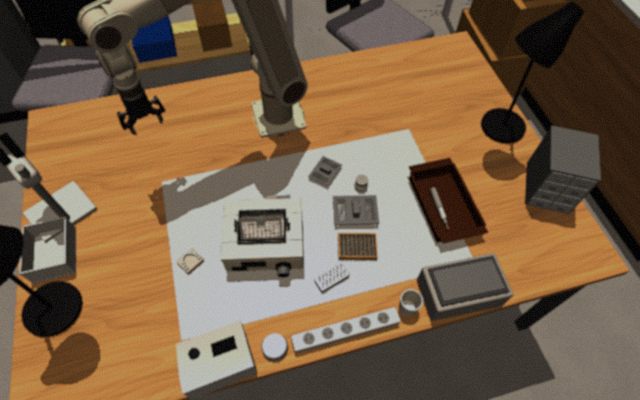

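View pics/side0.png

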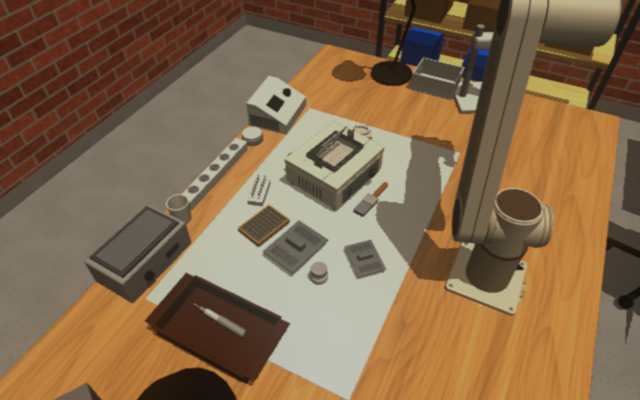

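View pics/wrist0.png

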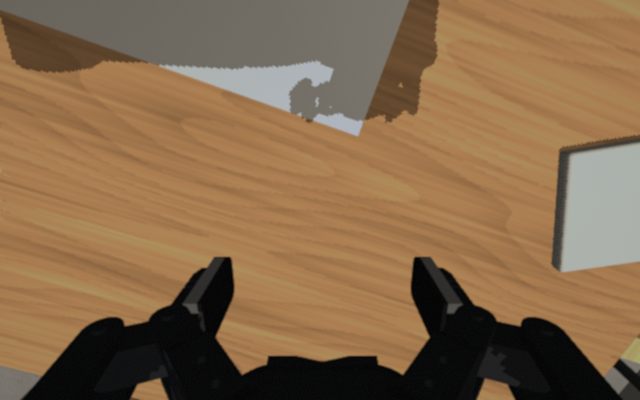

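Candidates for the cover: the larger grey slotted plate, scene (355,211) / side (296,246), with the jar on the robot's side and the filter beyond it; and a smaller look-alike plate at scene (325,172) / side (365,258). The description points to the larger one. I'll check it in a close crop.

```bash
cat > h.py <<'E'
import numpy as np,cv2
from workcell import arm,cams
def K(m):
    f=200/np.tan(np.radians(m["vertical_fov"])/2);return f,m["cx"],m["cy"]
def ray(m,u,v):
    f,cx,cy=K(m);T=m["camera_from_world"];R=T[:3,:3];c=-R.T@T[:3,3]
    d=R.T@np.array([(u-cx)/f,(v-cy)/f,1]);return c,d
def onz(m,u,v,z):
    c,d=ray(m,u,v);return c+d*(z-c[2])/d[2]
def proj(m,p):
    f,cx,cy=K(m);T=m["camera_from_world"];q=T[:3,:3]@np.asarray(p)+T[:3,3];return np.array([f*q[0]/q[2]+cx,f*q[1]/q[2]+cy])
def tri(m1,p1,m2,p2):
    c1,d1=ray(m1,*p1);c2,d2=ray(m2,*p2)
    s=np.linalg.lstsq(np.c_[d1,-d2],c2-c1,rcond=None)[0];a=c1+d1*s[0];b=c2+d2*s[1];return (a+b)/2,np.linalg.norm(a-b)
E
python3 - <<'E'
from h import *
a=cv2.imread("pics/scene0.png");b=cv2.imread("pics/side0.png")
cv2.imwrite("pics/c1.png",cv2.resize(a[150:300,210:400],None,fx=4,fy=4,interpolation=cv2.INTER_CUBIC))
cv2.imwrite("pics/c2.png",cv2.resize(b[110:290,235:425],None,fx=3.3,fy=3.3,interpolation=cv2.INTER_CUBIC))
ms,md=cams.camera_model("scene"),cams.camera_model("side")
for n,p,q in(("cover",(355,211),(296,246)),("small",(325,172),(365,258)),("ext",(262,228),(335,148))):
    print(n,tri(ms,p,md,q))
E
```

```text
cover (array([0.53587885, 0.16082558, 0.01471871]), np.float64(0.0020477727153900916))
small (array([0.33544255, 0.10500378, 0.0080416 ]), np.float64(0.0037990740142362367))
ext (array([ 0.57347922, -0.18161102,  0.12180082]), np.float64(0.00848529049057306))
```

View pics/c1.png

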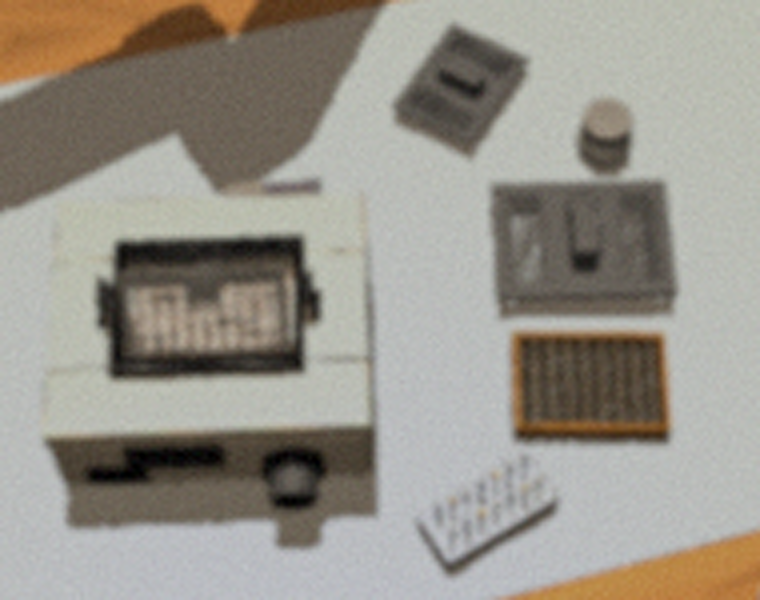

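View pics/c2.png

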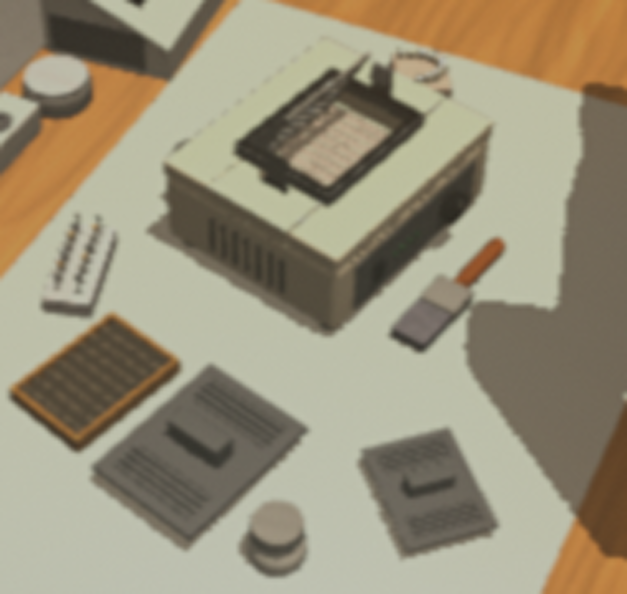

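The close crop agrees. The larger plate at scene (355,211) has flat ends, a rib along x, and the jar and filter either side of it. The door stands raised at the far side of the bay, and the hooks are at scene (237,224) and (288,224). I'll move up and over for wrist views.

jog_arm:
  commands:
    - [[4, 3, 3, 0, 0, -0.1, 1], [8, 6, 6, 0, 0, -0.2, 1], [11, 8.5, 9, 0, 0, -0.33, 1], [14, 11, 12, 0, 0, -0.33, 1], [17, 14, 15, 0, 0, -0.33, 1], [20, 17, 16, 0, 0, -0.33, 1], [23, 20, 16, 0, 0, -0.33, 0.5], [26, 22.5, 16, 0, 0, -0.33, 0], [29, 25, 16, 0, 0, -0.33, 0], [32, 27, 16, 0, 0, -0.33, 0], [34, 28, 16, 0, 0, -0.33, 0], [34, 28, 16, 0, 0, -0.33, 0]]

```text
time: 1.15
eef_pos: [0.5053, -0.19, 0.4099]
tool_rot: [-0.0, 1.0, 0.002, 0.0]
force: [0.5, -0.7, -0.1]
gripper_width: 0.142
```

```bash
python3 - <<'E'
from h import *
s=arm.sense();print(s['time'],s['q'].round(3),s['eef_pos'],s['tool_rot'],s['gripper_width'])
m=cams.camera_model("wrist");np.save("pics/m1.npy",m,allow_pickle=True)
cv2.imwrite("pics/w1.png",cams.grab_frame("wrist"));print(ray(m,320,200))
E
```

```text
1.15 [-3.600e-01  3.270e-01  5.330e-01  1.777e+00  1.000e-03  2.777e+00] [ 0.50528074 -0.18997116  0.40985956] [-4.51893289e-04  9.99997177e-01  2.32970350e-03  1.18249192e-04] 0.1420952110129382
(array([ 0.58620354, -0.18828695,  0.53317159]), array([-0.31832835,  0.0050766 , -0.94800894]))
```

View pics/w1.png

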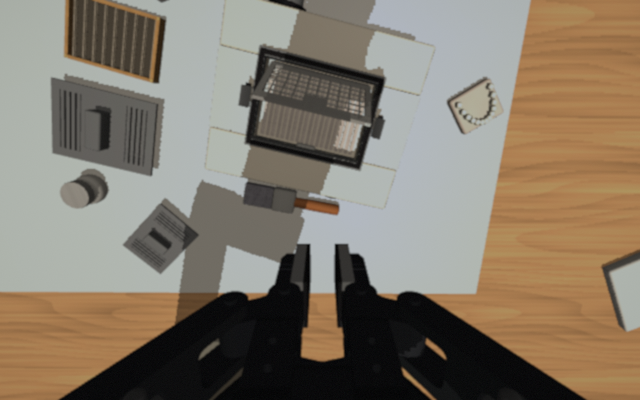

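The wrist picture shows the bay's gasket corners at about (262,46), (383,80), (361,168) and (247,142), and the cover at (107,125). Both are turned about -13°. I'll turn the tool half round (so the last joint stays in range later) and view the bay centrally.

jog_arm:
  commands:
    - [[0.5, 0, 0, 0, 0, 0.12, 0], [1, 0, 0, 0, 0, 0.24, 0], [1.5, 0, 0, 0, 0, 0.36, 0], [1.5, 0, 0, 0, 0, 0.48, 0], [1.5, 0, 0, 0, 0, 0.6, 0], [1.5, 0, 0, 0, 0, 0.72, 0], [1.5, 0, 0, 0, 0, 0.84, 0], [1.5, 0, 0, 0, 0, 0.96, 0], [1.5, 0, 0, 0, 0, 1.08, 0], [1.5, 0, 0, 0, 0, 1.2, 0], [1.5, 0, 0, 0, 0, 1.32, 0], [1.5, 0, 0, 0, 0, 1.44, 0]]

```text
time: 2.2
eef_pos: [0.5176, -0.1929, 0.4099]
tool_rot: [-0.0, 0.749, 0.662, -0.0]
force: [-0.5, -0.2, -0.3]
gripper_width: -0.002
```

jog_arm:
  commands:
    - [[0, 0, 0, 0, 0, 0.12, 0], [0, 0, 0, 0, 0, 0.24, 0], [0, 0, 0, 0, 0, 0.36, 0], [0, 0, 0, 0, 0, 0.48, 0], [0, 0, 0, 0, 0, 0.6, 0], [0, 0, 0, 0, 0, 0.72, 0], [0, 0, 0, 0, 0, 0.84, 0], [0, 0, 0, 0, 0, 0.96, 0], [0, 0, 0, 0, 0, 1.08, 0], [0, 0, 0, 0, 0, 1.2, 0], [0, 0, 0, 0, 0, 1.32, 0], [0, 0, 0, 0, 0, 1.44, 0]]

```text
time: 3.2
eef_pos: [0.5176, -0.1929, 0.4099]
tool_rot: [-0.001, 0.127, 0.992, 0.0]
force: [0.6, -0.2, 0.1]
gripper_width: 0.0
```

```bash
python3 - <<'E'
from h import *
s=arm.sense();print(s['time'],s['q'].round(3),s['eef_pos'],s['tool_rot'],s['gripper_width'])
m=cams.camera_model("wrist");np.save("pics/m2.npy",m,allow_pickle=True)
cv2.imwrite("pics/w2.png",cams.grab_frame("wrist"));print(ray(m,320,200))
E
```

```text
3.2 [-0.357  0.357  0.576  1.791 -0.    -0.103] [ 0.51755844 -0.192939    0.40987708] [-5.06359157e-04  1.26719769e-01  9.91938424e-01  7.99934977e-05] 0.0003381848651542933
(array([ 0.44078946, -0.17138602,  0.53322925]), array([ 0.30473758, -0.0869877 , -0.94849765]))
```

View pics/w2.png

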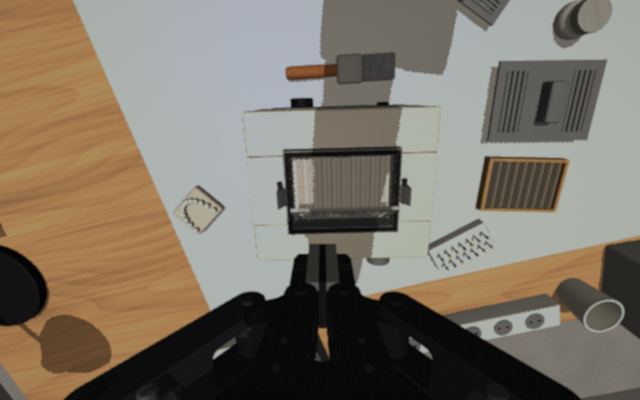

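```bash
python3 - <<'E'
from h import *
a=cv2.imread("pics/w2.png");b=cv2.imread("pics/w1.png")
cv2.imwrite("pics/d1.png",cv2.resize(a[95:270,235:445],None,fx=3.4,fy=3.4,interpolation=cv2.INTER_CUBIC))
cv2.imwrite("pics/d2.png",cv2.resize(b[0:210,45:245],None,fx=2.8,fy=2.8,interpolation=cv2.INTER_CUBIC))
E
```

```text
(no output)
```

View pics/d1.png

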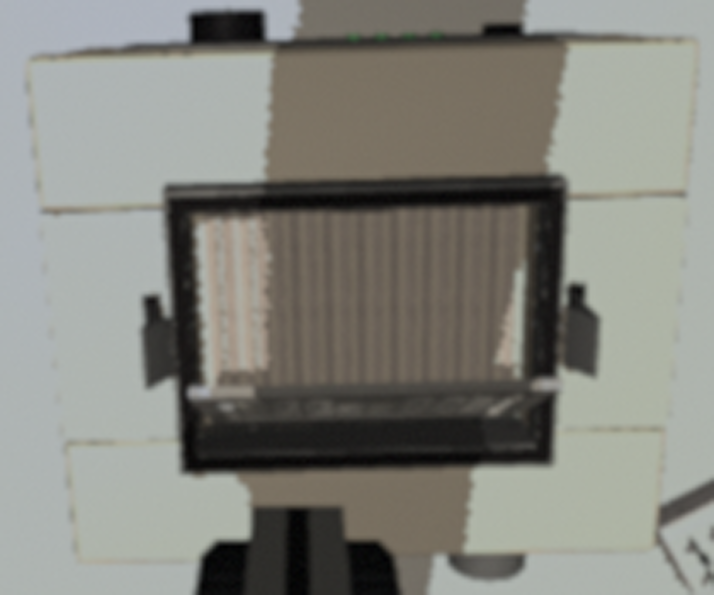

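View pics/d2.png

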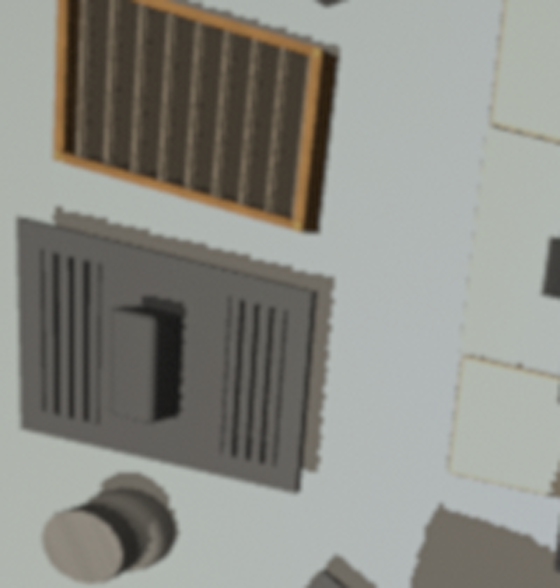

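```bash
python3 - <<'E'
from h import *
m1=np.load("pics/m1.npy",allow_pickle=True).item();m2=np.load("pics/m2.npy",allow_pickle=True).item()
def quad(m,pts,s,o,z):
    P=np.array([onz(m,x/s+o[0],y/s+o[1],z) for x,y in pts]);c=P.mean(0)
    e=[np.linalg.norm(P[i]-P[(i+1)%4]) for i in range(4)]
    w=(P[0]-P[1])+(P[3]-P[2]);h=(P[0]-P[3])+(P[1]-P[2])
    print(P.round(4)[:,:2].tolist());print('c',c.round(4),'sides',np.round(e,4),'ang w,h',np.degrees(np.arctan2(w[1],w[0])).round(2),np.degrees(np.arctan2(h[1],h[0])).round(2))
    return c
print('box');quad(m2,[(30,58),(695,40),(655,550),(78,562)],3.4,(235,95),.115)
print('gasket');g=quad(m2,[(168,187),(565,178),(551,465),(184,471)],3.4,(235,95),.132)
print('cover w1');quad(m1,[(18,218),(315,290),(298,490),(22,428)],2.8,(45,0),.027)
# cover in w2 (rough) 
quad(m2,[(500,61),(606,60),(590,141),(488,142)],1,(0,0),.027)
# door edge
for e in [(190,393),(373.5,388.5),(557,384)]:
  c,d=ray(m2,e[0]/3.4+235,e[1]/3.4+95)
  th=np.radians(-13.5);ex=np.array([np.cos(th),np.sin(th),0]);ey=np.array([-np.sin(th),np.cos(th),0])
  h=g+.046*ex-[0,0,.031]
  best=[]
  for t in np.linspace(0,1.4,1401):
    # line of edge mid-plane top: find ray pt in plane of circle
    L=h-ex*.0935*np.cos(t)+np.array([0,0,.0935*np.sin(t)])
    s=(L-c)@ [0,0,1]/d[2];p=c+d*s;best.append((abs((p-L)@ex),t,(p-L)@ey))
  b=sorted(best)[:3];print(b)
E
```

```text
box
[[0.4333, -0.2752], [0.4908, -0.0277], [0.7038, -0.0748], [0.6451, -0.3257]]
c [ 0.5682 -0.1759  0.115 ] sides [0.2542 0.2182 0.2577 0.2177] ang w,h -103.12 167.06
gasket
[[0.4919, -0.2356], [0.5266, -0.0883], [0.6429, -0.1147], [0.6072, -0.2632]]
c [ 0.5671 -0.1755  0.132 ] sides [0.1513 0.1192 0.1528 0.1186] ang w,h -103.38 166.85
cover w1
[[0.611, 0.2249], [0.5742, 0.069], [0.4592, 0.0978], [0.4959, 0.2534]]
c [0.5351 0.1613 0.027 ] sides [0.1601 0.1185 0.1599 0.1186] ang w,h 76.73 -13.99
[[0.4583, 0.0997], [0.4969, 0.2537], [0.6158, 0.2315], [0.5759, 0.0714]]
c [0.5367 0.1641 0.027 ] sides [0.1587 0.1209 0.165  0.1209] ang w,h -104.03 167.96
[(np.float64(1.9248177197525532e-05), np.float64(1.119), np.float64(-0.06566811053713979)), (np.float64(7.998767295420151e-05), np.float64(1.118), np.float64(-0.06567282086613625)), (np.float64(0.0001184936857509505), np.float64(1.12), np.float64(-0.06566340990471861))]
[(np.float64(4.371015064356243e-05), np.float64(1.114), np.float64(-0.0009439657849920476)), (np.float64(5.5414224307863545e-05), np.float64(1.113), np.float64(-0.0009410506006955393)), (np.float64(0.000142844805482283), np.float64(1.115), np.float64(-0.0009468750436952059))]
[(np.float64(3.163291497843741e-05), np.float64(1.108), np.float64(0.06366006252100434)), (np.float64(6.737645262958775e-05), np.float64(1.109), np.float64(0.06364939078948322)), (np.float64(0.00013063128347860127), np.float64(1.107), np.float64(0.06367075566294715))]
```

The measurements agree: the box comes out 255x218 (260x220 expected), the cover 160x119, the door edge ±65 mm, and the door angle about 1.11 rad. Next I work out the arc for the door push.

```bash
cat >> h.py <<'E'
th=np.radians(-13.2);ex=np.array([np.cos(th),np.sin(th),0]);ey=np.array([-np.sin(th),np.cos(th),0]);ez=np.array([0,0,1.])
seat=np.array([.5675,-.1757,.132]);H=seat+.046*ex-.031*ez
E
python3 - <<'E'
from h import *
p=arm.sense()['eef_pos']
def out(l,q):print(l,((q-p)*100).round(2))
out('above',H-.013*ex+ez*(.25-.101)); out('start',H-.013*ex+ez*(.178-.101+.019))
for t in [1.15,1,.85,.7,.55,.4,.3,.2,.1,.05,0]:
    a=-np.cos(t)*ex+np.sin(t)*ez;n=np.sin(t)*ex+np.cos(t)*ez
    out(t,H+.080*a+.002*n+.011*ex+.019*ez)
E
```

```text
above [  8.21   0.97 -15.99]
start [  8.21   0.97 -21.29]
1.15 [  7.54   1.12 -21.6 ]
1 [  6.5    1.37 -22.15]
0.85 [  5.55   1.59 -22.84]
0.7 [  4.71   1.79 -23.68]
0.55 [  4.     1.95 -24.63]
0.4 [  3.44   2.08 -25.69]
0.3 [  3.16   2.15 -26.43]
0.2 [  2.95   2.2  -27.2 ]
0.1 [  2.81   2.23 -27.99]
0.05 [  2.77   2.24 -28.39]
0 [  2.75   2.25 -28.79]
```

jog_arm:
  commands:
    - [[3, 0.4, -3, 0, 0, 0.02, 0], [6, 0.8, -6, 0, 0, 0.02, 0], [8.2, 1, -9, 0, 0, 0.02, 0], [8.2, 1, -12.5, 0, 0, 0.02, 0], [8.2, 1, -16, 0, 0, 0.02, 0], [8.2, 1, -19, 0, 0, 0.02, 0], [8.2, 1, -21.3, 0, 0, 0.02, 0], [8.2, 1, -21.3, 0, 0, 0.02, 0]]

```text
time: 3.92
eef_pos: [0.5961, -0.1818, 0.1904]
tool_rot: [-0.006, 0.121, 0.993, 0.001]
force: [0.0, 0.6, -1.2]
gripper_width: 0.0
```

```bash
python3 - <<'E'
from h import *
s=arm.sense();print(s['eef_pos'],s['force'])
m=cams.camera_model("side");print(proj(m,s['eef_pos']+[0,0,-.019]))
i=cams.grab_frame("side")
cv2.imwrite("pics/s3.png",cv2.resize(i[80:230,250:430],None,fx=3.5,fy=3.5,interpolation=cv2.INTER_CUBIC))
E
```

```text
[ 0.59607239 -0.18175921  0.19038014] [ 0.02785792  0.61638406 -1.15169014]
[327.95320038 134.87410355]
```

View pics/s3.png

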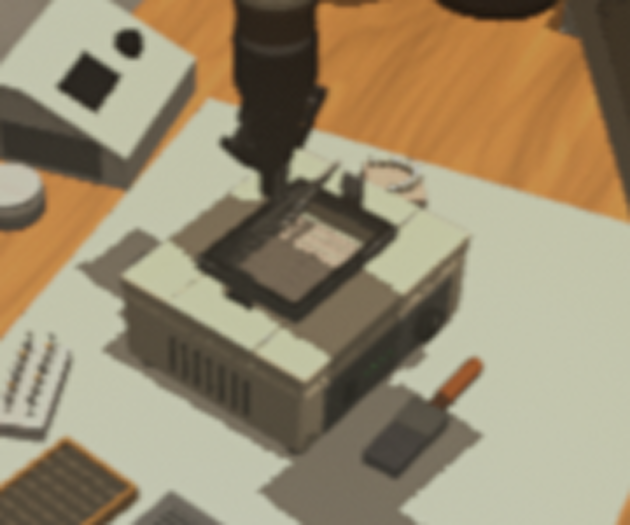

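The fingertip is behind the raised door, on its +x side, at about crop (272,190). I'll sweep the door down along the arc.

jog_arm:
  commands:
    - [[-0.7, 0.1, -0.3, 0, 0, 0, 0], [-1.7, 0.4, -0.85, 0, 0, 0, 0], [-2.65, 0.6, -1.55, 0, 0, 0, 0], [-3.5, 0.8, -2.4, 0, 0, 0, 0], [-4.2, 0.95, -3.35, 0, 0, 0, 0], [-4.75, 1.1, -4.4, 0, 0, 0, 0], [-5.05, 1.15, -5.15, 0, 0, 0, 0], [-5.25, 1.2, -5.9, 0, 0, 0, 0], [-5.4, 1.2, -6.3, 0, 0, 0, 0], [-5.4, 1.2, -6.7, 0, 0, 0, 0], [-5.4, 1.2, -7.1, 0, 0, 0, 0], [-5.4, 1.2, -7.5, 0, 0, 0, 0]]

```text
time: 4.97
eef_pos: [0.5461, -0.1709, 0.1235]
tool_rot: [0.0, 0.12, 0.993, -0.0]
force: [0.0, -0.2, -0.2]
gripper_width: 0.004
```

jog_arm:
  commands:
    - [[0, 0, -0.2, 0, 0, 0, 0], [0, 0, -0.2, 0, 0, 0, 0], [0, 0, -0.2, 0, 0, 0, 0]]

```text
time: 5.22
eef_pos: [0.5462, -0.1709, 0.122]
tool_rot: [0.001, 0.12, 0.993, -0.0]
force: [-4.3, 0.4, 8.9]
gripper_width: -0.003
```

jog_arm:
  commands:
    - [[0, 0, -0.2, 0, 0, 0, 0], [0, 0, -0.2, 0, 0, 0, 0]]

```text
time: 5.38
eef_pos: [0.5462, -0.1709, 0.1218]
tool_rot: [0.001, 0.12, 0.993, -0.0]
force: [-5.8, 2.9, 18.8]
gripper_width: 0.001
```

jog_arm:
  commands:
    - [[0, 0, 3, 0, 0, 0, 0], [0, 0, 7, 0, 0, 0, 0], [0, 0, 11, 0, 0, 0, 0], [-1, 2, 15, 0, 0, 0, 0], [-2, 4, 19, 0, 0, 0, 0], [-3, 6, 21, 0, 0, 0, 0], [-4, 8, 21, 0, 0, 0, 0]]

```text
time: 5.97
eef_pos: [0.5082, -0.0904, 0.3353]
tool_rot: [0.006, 0.12, 0.993, -0.0]
force: [1.1, 0.3, 0.3]
gripper_width: 0.001
```

```bash
python3 - <<'E'
from h import *
s=arm.sense();print(s['q'],s['eef_pos'],s['force'])
m=cams.camera_model("wrist");np.save("pics/m4.npy",m,allow_pickle=True)
i=cams.grab_frame("wrist");cv2.imwrite("pics/w4.png",i)
E
```

```text
[-1.76170780e-01  2.45353061e-01  2.29845442e-01  1.54272142e+00
  2.82491406e-04  6.43137656e-02] [ 0.50817496 -0.09038177  0.33528656] [1.09670655 0.2700719  0.31614913]
```

View pics/w4.png

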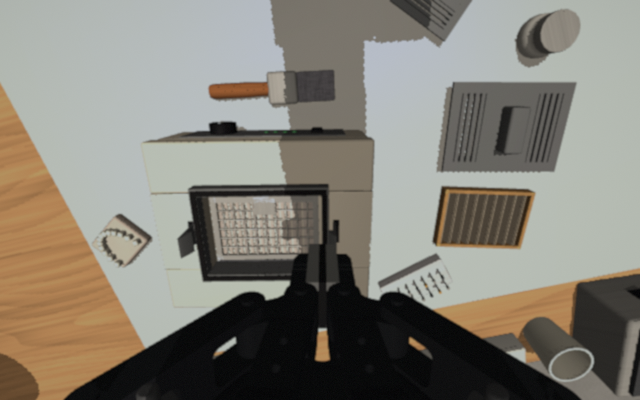

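The door now lies flat in the bay; the mesh is visible at (270,225). Next I look straight at the cover with the gripper open.

jog_arm:
  commands:
    - [[-0.5, 3.5, 0, 0, 0, 0, 1], [-1, 7.5, 0, 0, 0, 0, 1], [-1.5, 11.5, 0, 0, 0, 0, 1], [-2, 15.5, 0, 0, 0, 0, 1], [-2.5, 19.5, -1, 0, 0, 0, 1], [-3, 23.5, -2, 0, 0, 0, 1], [-3.3, 26, -3, 0, 0, 0, 1], [-3.3, 26, -3, 0, 0, 0, 1], [-3.3, 26, -3, 0, 0, 0, 1]]

```text
time: 6.77
eef_pos: [0.4724, 0.1704, 0.2972]
tool_rot: [-0.001, 0.118, 0.993, -0.001]
force: [-0.2, 0.3, 0.7]
gripper_width: 0.995
```

```bash
python3 - <<'E'
from h import *
s=arm.sense();print(s['q'],s['eef_pos'],s['force'],s['gripper_width'])
m=cams.camera_model("wrist");np.save("pics/m5.npy",m,allow_pickle=True)
i=cams.grab_frame("wrist");cv2.imwrite("pics/w5.png",i)
E
```

```text
[ 3.46417068e-01  2.31921680e-01  1.15098982e-01  1.45615666e+00
 -4.65943201e-04  5.83012478e-01] [0.47241771 0.17038931 0.29721858] [-0.21497156  0.31869068  0.72591962] 0.9953396950667721
```

View pics/w5.png

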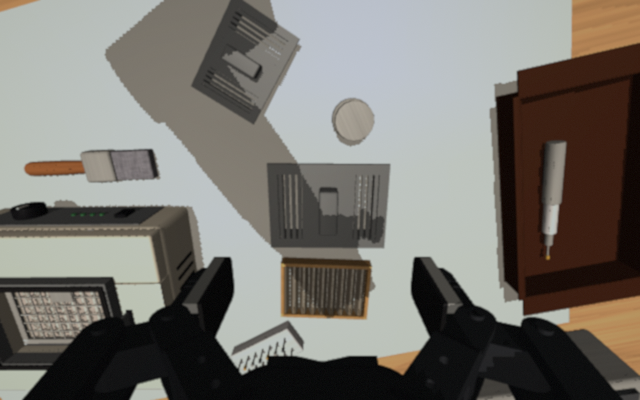

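```bash
python3 - <<'E'
from h import *
a=cv2.imread("pics/w5.png")
cv2.imwrite("pics/d5.png",cv2.resize(a[150:260,255:405],None,fx=5,fy=5,interpolation=cv2.INTER_CUBIC))
E
```

```text
(no output)
```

View pics/d5.png

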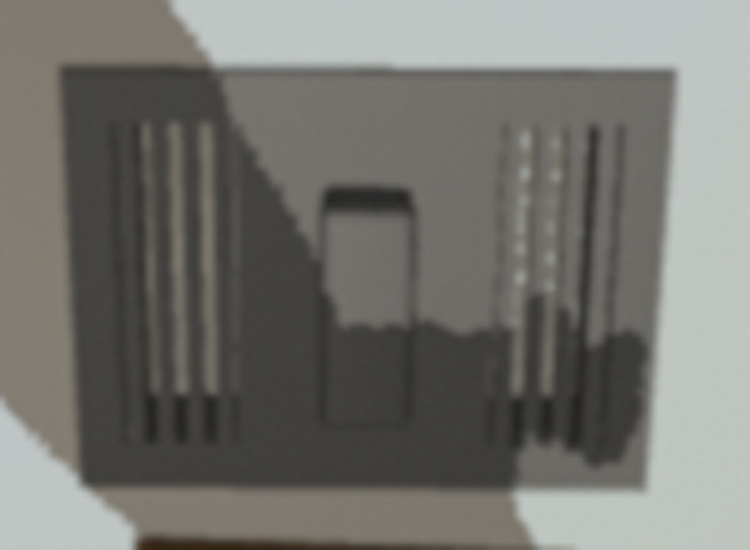

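```bash
python3 - <<'E'
from h import *
m=np.load("pics/m5.npy",allow_pickle=True).item()
def quad(pts,z):
    P=np.array([onz(m,x/5+255,y/5+150,z) for x,y in pts]);c=P.mean(0)
    w=(P[1]-P[0])+(P[2]-P[3]);h=(P[3]-P[0])+(P[2]-P[1])
    print(c.round(4),[np.linalg.norm(P[i]-P[(i+1)%4]).round(4) for i in range(4)],np.degrees(np.arctan2(w[1],w[0]))-90,np.degrees(np.arctan2(h[1],h[0])));return c
c=quad([(61,67),(677,70),(645,489),(84,485)],.027)
r=quad([(325,209),(414,210),(410,428),(322,423)],.053)
s=arm.sense();p=s['eef_pos'];print(((c-p)*100).round(2),((r-p)*100).round(2))
R=__import__('scipy.spatial.transform',fromlist=['Rotation']).Rotation.from_quat(np.roll(s['tool_rot'],-1)).as_matrix();print(np.degrees(np.arctan2(R[1,0],R[0,0])),p)
E
```

```text
[0.535  0.1648 0.027 ] [np.float64(0.159), np.float64(0.1201), np.float64(0.1584), np.float64(0.1197)] -13.867623511284904 -13.766951413841214
[0.5345 0.1647 0.053 ] [np.float64(0.0221), np.float64(0.0593), np.float64(0.0229), np.float64(0.0581)] -15.638041428777697 -14.043030708624197
[  6.21  -0.47 -27.09] [  6.16  -0.47 -24.49]
166.3279155939726 [0.47291154 0.16942296 0.29788915]
```

jog_arm:
  commands:
    - [[2, -0.2, -2, 0, 0, 0, 1], [4, -0.4, -5, 0, 0, 0, 1], [6, -0.5, -8, 0, 0, 0, 1], [6.2, -0.5, -11, 0, 0, 0, 1], [6.2, -0.5, -14, 0, 0, 0, 1], [6.2, -0.5, -16, 0, 0, 0, 1], [6.2, -0.5, -16, 0, 0, 0, 1], [6.2, -0.5, -16, 0, 0, 0, 1]]

```text
time: 7.48
eef_pos: [0.5349, 0.1626, 0.1379]
tool_rot: [-0.001, 0.121, 0.993, -0.001]
force: [-0.5, -0.2, 1.0]
gripper_width: 1.001
```

```bash
python3 - <<'E'
from h import *
s=arm.sense();print(s['q'],s['eef_pos'],s['force'],s['gripper_width'])
m=cams.camera_model("wrist");np.save("pics/m6.npy",m,allow_pickle=True)
i=cams.grab_frame("wrist");cv2.imwrite("pics/w6.png",i)
print(proj(m,s['eef_pos']))
E
```

```text
[ 2.95203116e-01  4.28779343e-01 -2.82940799e-02  1.11587754e+00
 -2.37535599e-04  5.37472860e-01] [0.53485411 0.16257214 0.13788902] [-0.53681774 -0.19373022  1.01100718] 1.0014905103471565
[318.95160164 279.54647158]
```

View pics/w6.png

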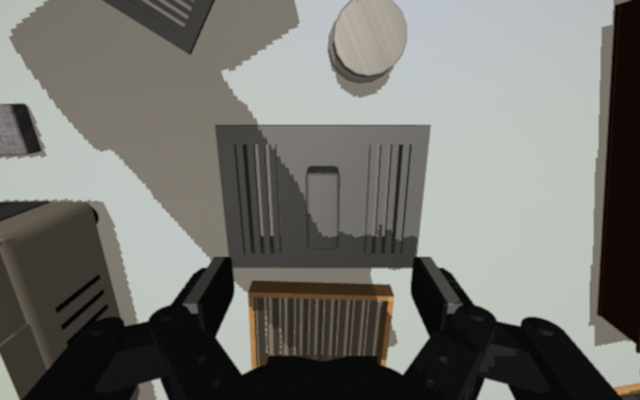

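```bash
python3 - <<'E'
from h import *
m=np.load("pics/m6.npy",allow_pickle=True).item();p=arm.sense()['eef_pos']
def quad(pts,z):
    P=np.array([onz(m,x,y,z) for x,y in pts]);c=P.mean(0)
    w=(P[1]-P[0])+(P[2]-P[3]);h=(P[3]-P[0])+(P[2]-P[1])
    print(c.round(4),[np.linalg.norm(P[i]-P[(i+1)%4]).round(4) for i in range(4)],np.degrees(np.arctan2(w[1],w[0]))-90,np.degrees(np.arctan2(h[1],h[0])),'shift cm',((c-p)*100).round(2))
quad([(216,125),(430,125),(415,267),(232,267)],.027)
quad([(307,174),(339,174),(337,248),(308,248)],.053)
E
```

```text
[0.5349 0.1647 0.027 ] [np.float64(0.1582), np.float64(0.119), np.float64(0.1572), np.float64(0.1192)] -13.835456277136089 -13.619631700354647 shift cm [ -0.1    0.15 -11.25]
[0.5345 0.1644 0.053 ] [np.float64(0.0221), np.float64(0.0567), np.float64(0.0217), np.float64(0.0567)] -13.830032747826195 -14.203929624128483 shift cm [-0.14  0.12 -8.65]
```

jog_arm:
  commands:
    - [[-0.05, 0.17, -3, 0, 0, 0, 0.7], [-0.05, 0.17, -6, 0, 0, 0, 0.6], [-0.05, 0.17, -8, 0, 0, 0, 0.5], [-0.05, 0.17, -9, 0, 0, 0, 0.5], [-0.05, 0.17, -9, 0, 0, 0, 0.45], [-0.05, 0.17, -9, 0, 0, 0, 0.45]]
  newtons: 60

```text
time: 8.03
eef_pos: [0.5357, 0.1661, 0.05]
tool_rot: [0.001, 0.12, 0.993, 0.001]
force: [0.1, 1.1, 0.6]
gripper_width: 0.448
```

```bash
python3 - <<'E'
from h import *
s=arm.sense();print(s['eef_pos'],s['force'],s['gripper_width'])
cv2.imwrite("pics/w7.png",cams.grab_frame("wrist"))
E
```

```text
[0.53572929 0.16614335 0.0499999 ] [0.11940656 1.08021323 0.64474576] 0.44813947288460043
```

View pics/w7.png

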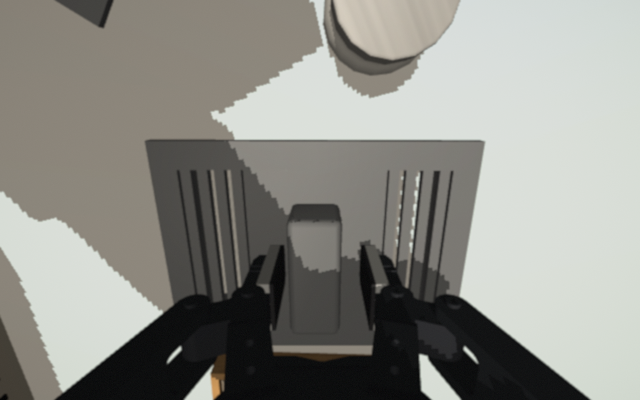

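jog_arm:
  commands:
    - [[0, -0.2, 0, 0, 0, 0, 0.4], [0, -0.2, 0, 0, 0, 0, 0.3], [0, -0.2, 0, 0, 0, 0, 0.2], [0, -0.2, 0, 0, 0, 0, 0.1], [0, -0.2, 0, 0, 0, 0, 0.1], [0, -0.2, 0, 0, 0, 0, 0.1]]
  newtons: 60

```text
time: 8.58
eef_pos: [0.5358, 0.1639, 0.0503]
tool_rot: [0.002, 0.12, 0.993, 0.0]
force: [-0.4, -2.0, 5.8]
gripper_width: 0.264
```

```bash
python3 - <<'E'
from h import *
s=arm.sense();print(s['eef_pos'],s['force'],s['gripper_width'])
cv2.imwrite("pics/w8.png",cams.grab_frame("wrist"))
E
```

```text
[0.53576683 0.16394771 0.05030313] [-0.36221213 -1.96545139  5.82373535] 0.2642417297770422
```

View pics/w8.png

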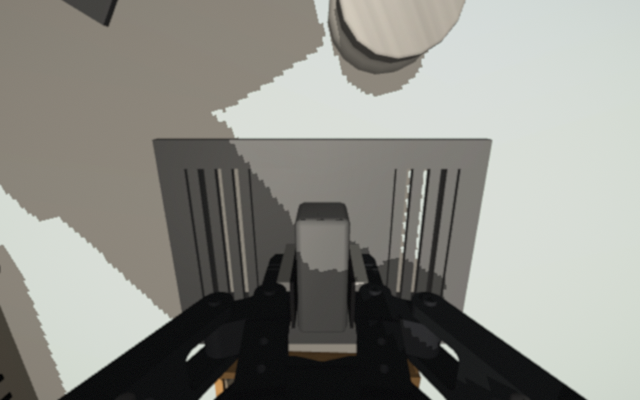

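Gripped: the opening stopped at 0.264 and the fingertips are resting on the plate. I'll lift it.

jog_arm:
  commands:
    - [[0, -0.2, 1, 0, 0, 0, 0.1], [0, -0.2, 3, 0, 0, 0, 0.1], [0, -0.2, 6, 0, 0, 0, 0.1], [0, -0.2, 10, 0, 0, 0, 0.1], [0, -0.2, 14, 0, 0, 0, 0.1], [0, -0.2, 18, 0, 0, 0, 0.1], [0, -0.2, 21, 0, 0, 0, 0.1], [0, -0.2, 21, 0, 0, 0, 0.1], [0, -0.2, 21, 0, 0, 0, 0.1]]
  newtons: 110

```text
time: 9.38
eef_pos: [0.5353, 0.1622, 0.261]
tool_rot: [0.002, 0.12, 0.993, 0.001]
force: [0.0, 0.4, -2.9]
gripper_width: 0.253
```

```bash
python3 - <<'E'
from h import *
ps=[]
for k in range(3):
    s=arm.sense();m=cams.camera_model("wrist");i=cams.grab_frame("wrist");ps.append(s['eef_pos'])
    T=m["camera_from_world"];print((T[:3,:3]@s['eef_pos']+T[:3,3]).round(4),s['eef_pos'].round(4),s['tool_rot'].round(4),s['force'].round(1))
    np.save(f"pics/m9_{k}.npy",m,allow_pickle=True)
cv2.imwrite("pics/w9.png",i);print(s['gripper_width'])
E
```

```text
[-0.0014  0.0374  0.142 ] [0.5353 0.1622 0.261 ] [0.0023 0.1196 0.9928 0.0011] [ 0.   0.4 -2.9]
[-0.0014  0.0373  0.142 ] [0.5341 0.1619 0.2586] [2.000e-04 1.196e-01 9.928e-01 1.000e-04] [-0.3  0.1 -3.2]
[-0.0014  0.0373  0.1421] [0.5334 0.1617 0.2571] [-1.300e-03  1.196e-01  9.928e-01 -5.000e-04] [ 0.2  0.2 -2.2]
0.2567106784175755
```

View pics/w9.png

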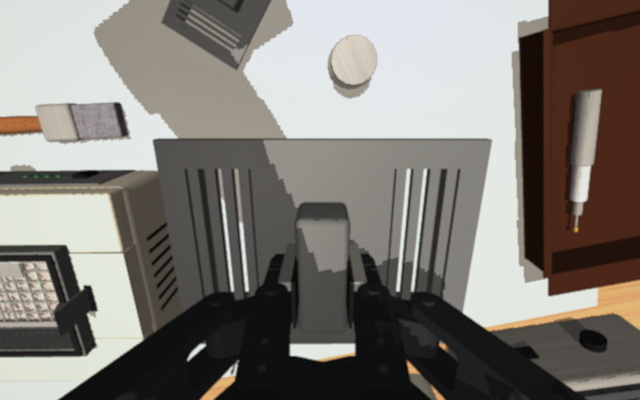

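```bash
python3 - <<'E'
from h import *
m=np.load("pics/m9_2.npy",allow_pickle=True).item();p=np.array([.5334,.1617,.2571])
c=np.radians(166.26);tx=np.array([np.cos(c),np.sin(c),0]);ty=np.array([np.sin(c),-np.cos(c),0])
for z in(-.0225,-.0235,-.0245):
  A=onz(m,153.5,139.5,p[2]+z);B=onz(m,490.5,139.5,p[2]+z);d=B-A
  M=(A+B)/2-p
  print(z,np.linalg.norm(d),'edge mid tool x,y',M@tx,M@ty,'dir',np.degrees(np.arctan2(d@ty,d@tx)))
# rib front (image up) top edge at z=-.0235+.026
A=onz(m,298,217,p[2]+.0025);B=onz(m,349,217,p[2]+.0025);M=(A+B)/2-p;print('rib front',M@tx,M@ty,np.linalg.norm(A-B))
# seat from w4
m4=np.load("pics/m4.npy",allow_pickle=True).item()
a=cv2.imread("pics/w4.png");cv2.imwrite("pics/d4.png",cv2.resize(a[125:315,135:385],None,fx=3.2,fy=3.2,interpolation=cv2.INTER_CUBIC))
E
```

```text
-0.0225 0.15741697678840352 edge mid tool x,y 0.06078228559882105 0.0012364682725655625 dir 89.98177465922221
-0.0235 0.15849560331327026 edge mid tool x,y 0.06065373952630313 0.0012333598268414177 dir 89.98177465922221
-0.0245 0.15957422983813696 edge mid tool x,y 0.060525193453785264 0.0012302513811172336 dir 89.9817746592222
rib front 0.03180380960469564 0.002020133455849848 0.021385564659442708
```

View pics/d4.png

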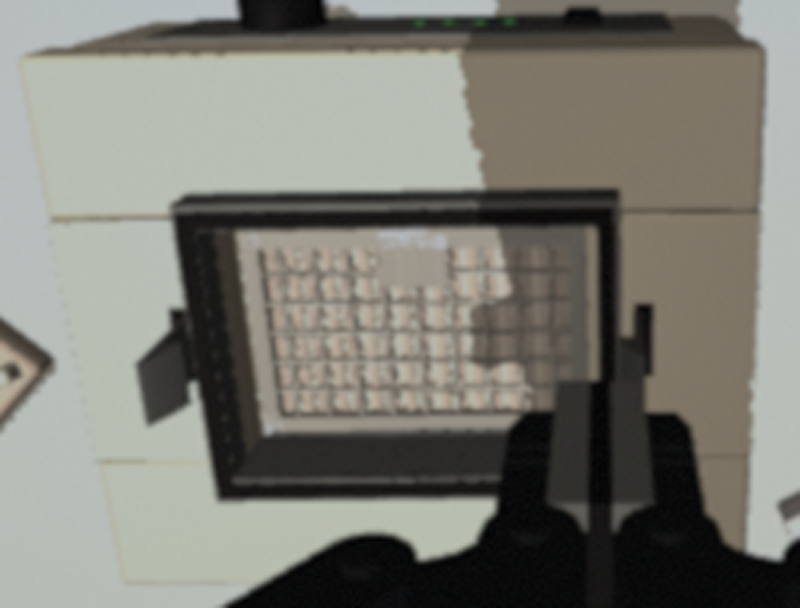

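```bash
python3 - <<'E'
from h import *
b=cv2.imread("pics/w1.png");cv2.imwrite("pics/d1b.png",cv2.resize(b[0:215,195:445],None,fx=3.2,fy=2.79*1.14,interpolation=cv2.INTER_CUBIC)[:600])
E
```

```text
(no output)
```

View pics/d1b.png

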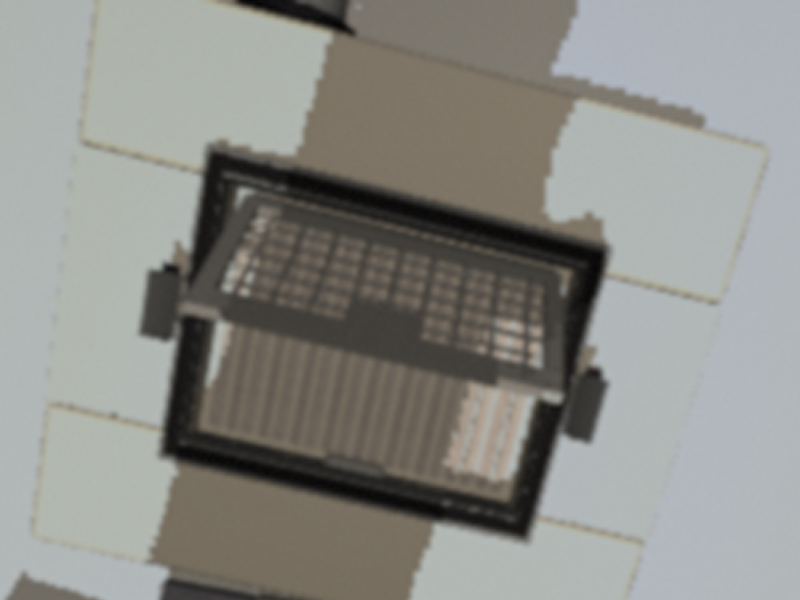

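```bash
python3 - <<'E'
from h import *
m1=np.load("pics/m1.npy",allow_pickle=True).item();m2=np.load("pics/m2.npy",allow_pickle=True).item();m4=np.load("pics/m4.npy",allow_pickle=True).item()
def q(m,pts,sx,sy,o,z):
    P=np.array([onz(m,x/sx+o[0],y/sy+o[1],z) for x,y in pts]);e=[np.linalg.norm(P[i]-P[(i+1)%4]).round(4) for i in range(4)]
    return P.mean(0).round(4),e,P
print(q(m1,[(213,152),(605,247),(527,535),(167,452)],3.2,3.1806,(195,0),.132)[:2])
print(q(m2,[(168,187),(565,178),(551,465),(184,471)],3.4,3.4,(235,95),.132)[:2])
# w4 three corners: TL,TR,BL -> centre = mid of TR,BL
P=q(m4,[(175,203),(618,195),(218,497),(218,497)],3.2,3.2,(135,125),.132)[2];print((P[1]+P[2])/2,np.linalg.norm(P[0]-P[1]),np.linalg.norm(P[0]-P[2]))
E
```

```text
(array([ 0.5685, -0.1777,  0.132 ]), [np.float64(0.1498), np.float64(0.1146), np.float64(0.1502), np.float64(0.1131)])
(array([ 0.5671, -0.1755,  0.132 ]), [np.float64(0.1513), np.float64(0.1192), np.float64(0.1528), np.float64(0.1186)])
[ 0.56592626 -0.17449397  0.132     ] 0.1522865658903498 0.11750420532063616
```

jog_arm:
  commands:
    - [[0.3, -2.5, 0, 0, 0, 0.01, 0.1], [0.6, -6, 0, 0, 0, 0.01, 0.1], [0.9, -9.5, 0, 0, 0, 0.01, 0.1], [1.2, -13, 0, 0, 0, 0.01, 0.1], [1.6, -16.5, 0, 0, 0, 0.01, 0.1], [2, -20, 0, 0, 0, 0.01, 0.1], [2.4, -23.5, 0, 0, 0, 0.01, 0.1], [2.8, -27, 0, 0, 0, 0.01, 0.1], [3.2, -30.5, 0, 0, 0, 0.01, 0.1], [3.4, -33, 0, 0, 0, 0.01, 0.1], [3.4, -33.8, 0, 0, 0, 0.01, 0.1], [3.4, -33.8, 0, 0, 0, 0.01, 0.1]]

```text
time: 10.53
eef_pos: [0.5671, -0.178, 0.2556]
tool_rot: [-0.002, 0.117, 0.993, 0.0]
force: [-0.3, 0.0, -2.3]
gripper_width: 0.254
```

jog_arm:
  commands:
    - [[0, 0, 0, 0, 0, 0, 0.1], [0, 0, 0, 0, 0, 0, 0.1], [0, 0, 0, 0, 0, 0, 0.1], [0, 0, 0, 0, 0, 0, 0.1], [0, 0, 0, 0, 0, 0, 0.1], [0, 0, 0, 0, 0, 0, 0.1]]

```text
time: 11.03
eef_pos: [0.5685, -0.1752, 0.2586]
tool_rot: [0.0, 0.114, 0.993, -0.0]
force: [0.1, -0.2, -1.1]
gripper_width: 0.256
```

```bash
python3 - <<'E'
from h import *
for k in range(3):
    s=arm.sense();i=cams.grab_frame("wrist")
    q=s['tool_rot'];print(s['eef_pos'].round(4),q.round(4),np.degrees(2*np.arctan2(q[2],q[1])),s['force'].round(1))
cv2.imwrite("pics/w10.png",i)
i=cams.grab_frame("side");cv2.imwrite("pics/s10.png",cv2.resize(i[50:230,240:440],None,fx=3.3,fy=3.3,interpolation=cv2.INTER_CUBIC))
E
```

```text
[ 0.5685 -0.1752  0.2586] [ 2.000e-04  1.140e-01  9.935e-01 -0.000e+00] 166.91094159887348 [ 0.1 -0.2 -1.1]
[ 0.5685 -0.1754  0.2586] [ 2.000e-04  1.141e-01  9.935e-01 -0.000e+00] 166.89526323859008 [ 0.6 -0.7 -2.5]
[ 0.5685 -0.1756  0.2585] [ 2.000e-04  1.143e-01  9.934e-01 -0.000e+00] 166.87436831276287 [ 0.5  1.3 -1.3]
```

View pics/w10.png

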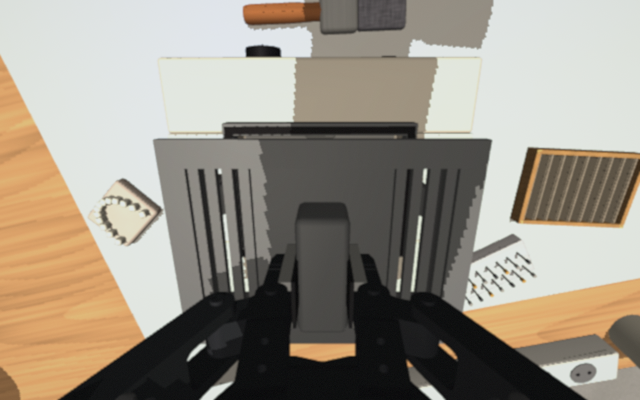

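View pics/s10.png

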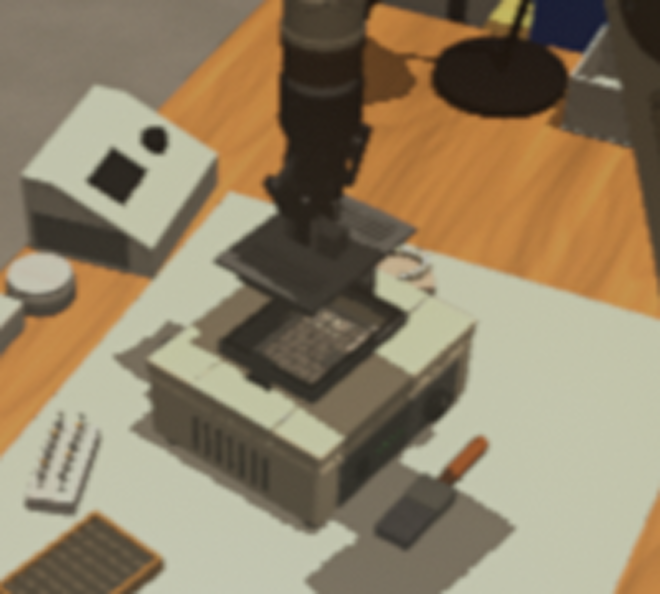

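```bash
python3 - <<'E'
from h import *
s=arm.sense();p=s['eef_pos'];m=cams.camera_model("wrist");print(p.round(4))
c=np.radians(166.87);tx=np.array([np.cos(c),np.sin(c),0]);ty=np.array([np.sin(c),-np.cos(c),0])
def f(a,b,z):
    A=onz(m,*a,z);B=onz(m,*b,z);M=(A+B)/2-p;d=B-A
    print(np.linalg.norm(d).round(4),'tx,ty mm',(M@tx*1e3).round(2),(M@ty*1e3).round(2),'yaw',np.degrees(np.arctan2(d@ty,d@tx)).round(2)-90)
f((155,139.5),(490.5,139.5),p[2]-.0235)
f((223,123),(416,123),.132)
f((160,57),(481,57),.115)
i=cv2.imread("pics/w10.png");cv2.imwrite("pics/d10.png",cv2.resize(i[40:150,145:505],None,fx=2.2,fy=2.2,interpolation=cv2.INTER_CUBIC))
E
```

```text
[ 0.5684 -0.1758  0.2584]
0.1577 tx,ty mm 60.59 1.69 yaw 0.010000000000005116
0.1518 tx,ty mm 59.96 -0.73 yaw 0.010000000000005116
0.2532 tx,ty mm 109.36 0.01 yaw 0.030000000000001137
```

View pics/d10.png

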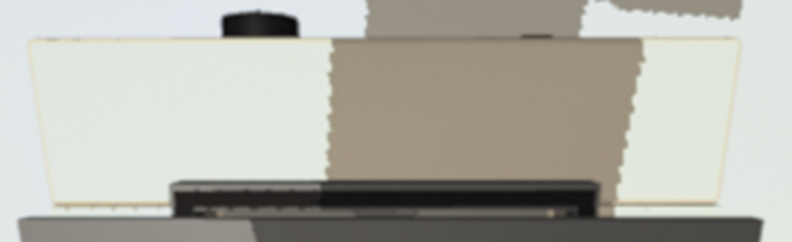

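jog_arm:
  commands:
    - [[0, -0.15, -2, 0, 0, 0, 0.1], [0, -0.15, -4, 0, 0, 0, 0.1], [0, -0.15, -5.5, 0, 0, 0, 0.1], [0, -0.15, -6.5, 0, 0, 0, 0.1], [0, -0.15, -7.2, 0, 0, 0, 0.1], [0, -0.15, -7.2, 0, 0, 0, 0.1], [0, -0.15, -7.2, 0, 0, 0, 0.1], [0, -0.15, -7.2, 0, 0, 0, 0.1]]

```text
time: 11.9
eef_pos: [0.5691, -0.1778, 0.1875]
tool_rot: [0.001, 0.115, 0.993, -0.0]
force: [0.3, -0.4, -1.3]
gripper_width: 0.258
```

```bash
python3 - <<'E'
from h import *
for k in range(1):
    i=cams.grab_frame("side");cv2.imwrite("pics/s11.png",cv2.resize(i[70:220,260:420],None,fx=4,fy=4,interpolation=cv2.INTER_CUBIC))
    cv2.imwrite("pics/w11.png",cams.grab_frame("wrist"))
    s=arm.sense();print(s['eef_pos'].round(4),s['tool_rot'].round(4),s['force'].round(1),s['ft_torque'])
E
```

```text
[ 0.5691 -0.1778  0.1876] [ 1.200e-03  1.147e-01  9.934e-01 -2.000e-04] [ 0.8  1.3 -1.6] [-0.02429459  0.013769   -0.0039234 ]
```

View pics/s11.png

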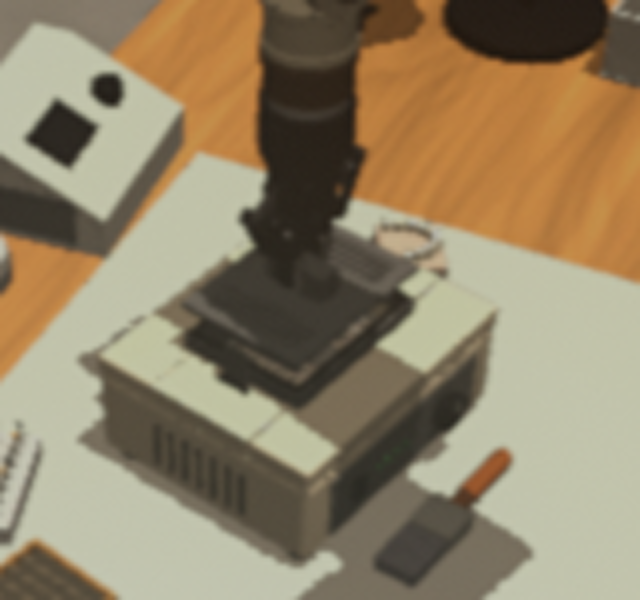

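View pics/w11.png

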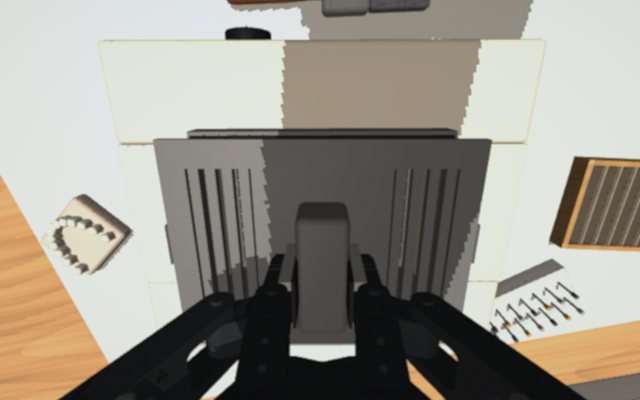

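Centred: the box corner midpoint, gasket midpoint and plate midpoint are all at column 322. I'll lower it onto the hooks.

jog_arm:
  commands:
    - [[0, 0, -0.4, 0, 0, 0, 0.1], [0, 0, -0.8, 0, 0, 0, 0.1], [0, 0, -1.2, 0, 0, 0, 0.1], [0, 0, -1.2, 0, 0, 0, 0.1], [0, 0, -1.2, 0, 0, 0, 0.1]]
  newtons: 120

```text
time: 12.42
eef_pos: [0.5682, -0.1776, 0.1741]
tool_rot: [-0.0, 0.115, 0.993, -0.0]
force: [-1.3, -0.4, -0.4]
gripper_width: 0.253
```

jog_arm:
  commands:
    - [[0, 0, -0.2, 0, 0, 0, 0.1], [0, 0, -0.4, 0, 0, 0, 0.1], [0, 0, -0.4, 0, 0, 0, 0.1], [0, 0, -0.4, 0, 0, 0, 0.1]]

```text
time: 12.75
eef_pos: [0.5696, -0.1779, 0.1717]
tool_rot: [0.002, 0.115, 0.993, -0.0]
force: [1.1, -0.8, 5.1]
gripper_width: 0.255
```

jog_arm:
  commands:
    - [[0, 0, -0.2, 0, 0, 0, 0.1], [0, 0, -0.4, 0, 0, 0, 0.1], [0, 0, -0.4, 0, 0, 0, 0.1], [0, 0, -0.4, 0, 0, 0, 0.1]]

```text
time: 13.08
eef_pos: [0.5694, -0.1778, 0.1673]
tool_rot: [0.002, 0.115, 0.993, -0.0]
force: [2.0, -1.3, 3.1]
gripper_width: 0.252
```

jog_arm:
  commands:
    - [[0, 0, -0.15, 0, 0, 0, 0.1], [0, 0, -0.3, 0, 0, 0, 0.1], [0, 0, -0.3, 0, 0, 0, 0.1], [0, 0, -0.3, 0, 0, 0, 0.1]]

```text
time: 13.42
eef_pos: [0.5669, -0.1768, 0.1614]
tool_rot: [-0.002, 0.115, 0.993, 0.001]
force: [0.8, -0.1, -2.0]
gripper_width: 0.251
```

jog_arm:
  commands:
    - [[0, 0, -0.2, 0, 0, 0, 0.1], [0, 0, -0.4, 0, 0, 0, 0.1], [0, 0, -0.4, 0, 0, 0, 0.1], [0, 0, -0.4, 0, 0, 0, 0.1], [0, 0, -0.4, 0, 0, 0, 0.1]]

```text
time: 13.83
eef_pos: [0.5671, -0.1771, 0.1606]
tool_rot: [-0.001, 0.115, 0.993, 0.0]
force: [-5.9, 2.0, 10.2]
gripper_width: 0.254
```

jog_arm:
  commands:
    - [[0, 0, -0.1, 0, 0, 0, 0.1], [0, 0, -0.2, 0, 0, 0, 0.1], [0, 0, -0.2, 0, 0, 0, 0.1], [0, 0, -0.2, 0, 0, 0, 0.1], [0, 0, -0.2, 0, 0, 0, 0.1]]

```text
time: 14.25
eef_pos: [0.5671, -0.177, 0.1606]
tool_rot: [-0.0, 0.115, 0.993, 0.0]
force: [-8.3, 3.3, 18.4]
gripper_width: 0.252
```

jog_arm:
  commands:
    - [[-0.1, 0.05, 0.1, 0, 0, 0, 0.1], [-0.1, 0.05, 0.1, 0, 0, 0, 0.1], [-0.1, 0.05, 0.1, 0, 0, 0, 0.1], [-0.1, 0.05, 0.1, 0, 0, 0, 0.1]]

```text
time: 14.58
eef_pos: [0.5671, -0.177, 0.1606]
tool_rot: [0.001, 0.115, 0.993, -0.0]
force: [-3.9, 1.3, 12.7]
gripper_width: 0.248
```

```bash
python3 - <<'E'
from h import *
for n in("side","scene","wrist"):
    i=cams.grab_frame(n)
    if n=="side": i=cv2.resize(i[70:220,260:420],None,fx=4,fy=4,interpolation=cv2.INTER_CUBIC)
    if n=="scene": i=cv2.resize(i[170:300,200:340],None,fx=4.5,fy=4.5,interpolation=cv2.INTER_CUBIC)
    cv2.imwrite(f"pics/{n}12.png",i)
    s=arm.sense();print(s['time'],s['eef_pos'].round(4),s['tool_rot'].round(4),s['force'].round(1))
E
```

```text
14.6333 [ 0.5671 -0.177   0.1606] [ 6.000e-04  1.147e-01  9.934e-01 -2.000e-04] [-3.9  0.7 12.2]
14.6833 [ 0.5671 -0.177   0.1606] [ 6.000e-04  1.147e-01  9.934e-01 -2.000e-04] [-4.2  1.8 12.1]
14.7333 [ 0.5671 -0.1771  0.1606] [ 6.000e-04  1.147e-01  9.934e-01 -2.000e-04] [-4.7  1.6 12.4]
```

View pics/side12.png

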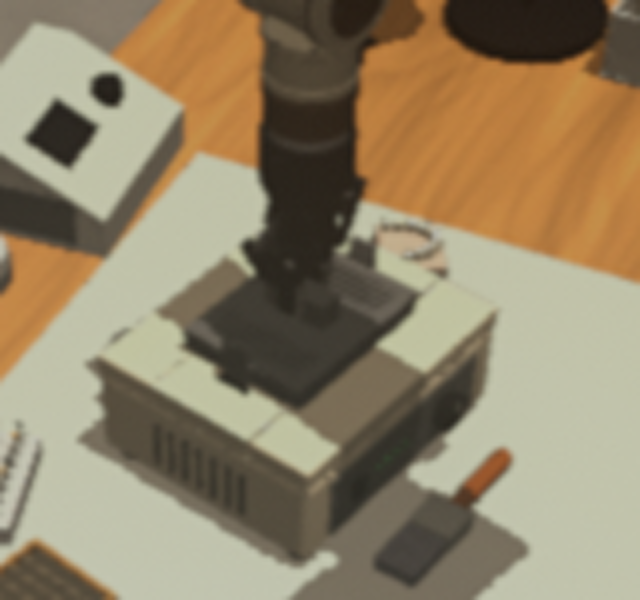

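View pics/scene12.png

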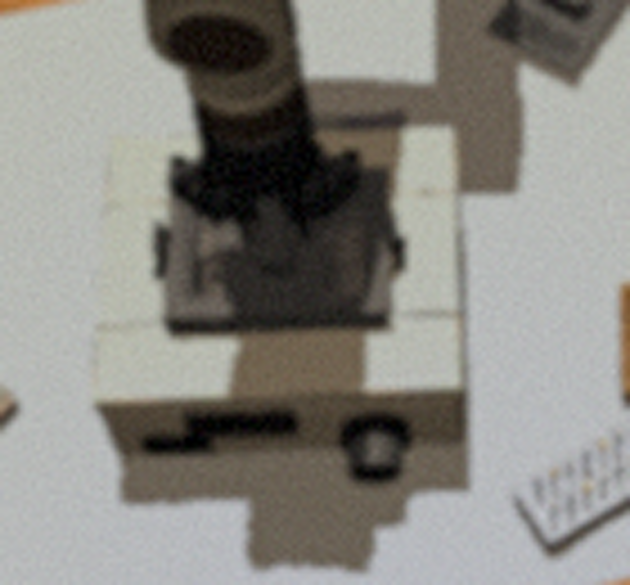

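View pics/wrist12.png

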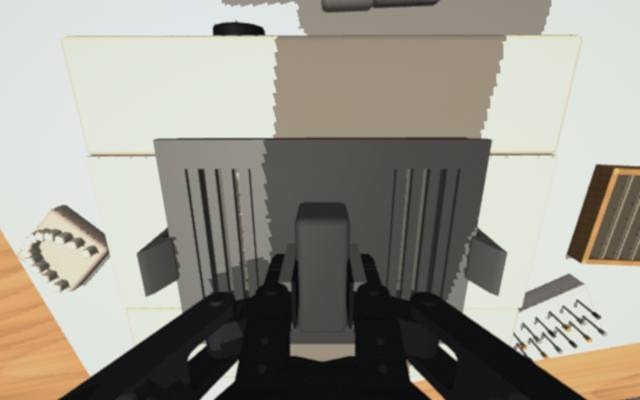

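jog_arm:
  commands:
    - [[0, 0, 0, 0, 0, 0, 0.1], [0, 0, 0, 0, 0, 0, 0.1], [0, 0, 0, 0, 0, 0, 0.1], [0, 0, 0, 0, 0, 0, 0.1], [0, 0, 0, 0, 0, 0, 0.1], [0, 0, 0, 0, 0, 0, 0.1]]

```text
time: 15.23
eef_pos: [0.5671, -0.177, 0.1606]
tool_rot: [0.001, 0.115, 0.993, -0.0]
force: [-3.9, 2.0, 11.7]
gripper_width: 0.256
```

```bash
python3 - <<'E'
from h import *
s=arm.sense();print(s['time'],s['eef_pos'].round(4),s['force'].round(1))
if 8<s['force'][2]<20: print(arm.sign_off())
E
```

```text
15.2333 [ 0.5671 -0.177   0.1606] [-3.9  2.  11.7]
the job is handed in; nothing more can be done
None
```

I closed up the extractor and handed the job in at 15.2 s of the 61 s allowed. No verdict came back.

**Door:** I swept the filter door down with closed fingers and pressed it past the roller. The fingertips stopped at the height of the shut door (z = 0.103 m), and a wrist picture afterwards showed it lying flat.

**Cover:** I lifted the larger grey cover by its rib, centred it over the bay and pressed it past both hooks. It stopped with the TCP at z = 0.1606 m, against 0.1603 m worked out for home. The last pictures show both hooks standing over its ends and the plate level and centred.

**Final hold:** the gripper is still holding the rib and pressing down with a steady 12 N or so. About 4 N of sideways force remained. I moved no bystanders on purpose, and saw none shifted in the last pictures.

**Disagreement:** the wrist camera was off by about 1 to 2 mm sideways, with the error flipping when the tool turned round. I corrected for it using views from both sides and a centring check just before the descent.

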